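Try the pulse switch of a repaired spice grinder

TASK

The spice grinder on the repair bench is mended and its pulse switch needs trying: lift the loose white dust cover off its bowl by the wooden knob and set it down gently, upright, on the green mat. Then fit the grey bayonet lid with its two tabs down through the slots at the white marks until its disc is fully home on the rim, turn it clockwise (seen from above) until its red pointers stand at the yellow pulse marks, halfway round and before the lock clicks, and hold it there against its spring: finish while still gripping the lid. Never let it click into the lock, and leave the other things on the bench alone.

Things in the scene. Friction and masses are not known exactly. Their poses are not given: they have to be found in the camera images.
- grinder: The spice grinder, fixed by its suction foot: dark upright body, 120 mm across the foot, 104 mm across the collar on top. Origin: centre of its underside, on the mat; z up; open bowl on top, rim 135 mm above the origin. Its x axis runs through the collar's two entry slots, at +x and -x (23 mm wide, 30 degrees of arc, open to 44 mm from the axis), each with a broad white mark on the rim.
- grinder_mouth (a point): Centre of the rim's top face, on the grinder's axis, axes as the grinder's. The bore between the slots is 74 mm across. The rim's lip is 6 mm thick; below it a track 11 mm high runs from each slot for 80 degrees of lid turn clockwise (seen from above) to a dead stop; the other way is blocked.
- pulse_mark (a point): One of the two thin yellow pulse marks on the rim, 49 mm from the grinder's axis, 40 degrees (0.70 rad) clockwise from the +x slot, seen from above; the other is half a turn on. Here a red pointer of the lid must stand.
- lock_mark (a point): One of the two thin red lock marks on the rim, 49 mm from the axis, 76 degrees (1.33 rad) clockwise from the +x slot. Two sprung balls make the lock click: resistance starts at about 60 degrees of lid turn and the lid clicks over at about 66 degrees (1.15 rad).
- pulse_switch (a joint): The sprung switch ring in the collar, pushed round by the lid's tabs: its turn in rad, 0 at rest. The tabs meet it after about 0.17 rad of lid turn, so it reads about 0.53 with the lid at the pulse marks, where its spring turns the lid back with about 0.06 N m.
- lid: The loose bayonet lid, upright on the mat, about 90 g: grey disc 90 mm across on a skirt 70 mm across, black finger bar on top, 60 long, 14 wide. Origin: centre of the skirt's underside; z up; skirt z = 0 to 14 mm, disc 14 to 20, bar 20 to 46. The bar runs along the lid's x axis; the lid is the same after half a turn. Fully home, the disc rests on the rim, the origin 14 mm below the rim.
- lid_pointer (a point): One of the two red pointers on the disc's top (20 mm above the lid's origin), at +x, 40 mm from the lid's axis; the other is at -x. Straight below each a tab sticks out of the skirt's foot to 42 mm from the axis, 14 mm wide, 6 mm thick. Tabs not over the slots leave the lid some 14 mm too high. Once twisted it can rise at most about 2 mm.
- cover: The loose dust cover on the grinder's rim: white disc 96 mm across, 5 mm thick, with a boss 68 mm across and 4 mm deep below it (in the bore) and a round wooden knob 26 mm across on top. Origin: centre of the boss's underside; z up; disc z = 4 to 9 mm, the knob's full width from 20 to 36 mm (top). On the rim the origin is 4 mm below the rim. On the mat it stands on its boss.
- mat: The green cutting mat with a printed grid, fixed flat on the bench, 600 mm along x by 900 mm along y, 3 mm thick. Origin: centre of its underside, on the bench.
- parts_dish: Steel screw dish, 94 mm across and 20 mm tall, on the mat. Bystander. Origin: centre of its underside.
- fob_board: Opened key fob with its green circuit board facing up, 83 by 46 mm, 15 mm tall, on the mat. Bystander. Origin: centre of its underside.
- fob_shell: Empty other half of the key fob, black, 83 by 46 mm, 12 mm tall, on the mat. Bystander. Origin: centre of its underside.
- screwdriver: Orange screwdriver, 160 mm long, lying on the mat along its x axis. Bystander. Origin: under its middle.
- solder_reel: Reel of solder with blue flanges, 60 mm across and 40 mm tall, on the mat. Bystander. Origin: centre of its underside.
- flux_bottle: Small white flux bottle with a red cap, 32 mm across and 65 mm tall, on the mat. Bystander. Origin: centre of its underside.
- tweezers: Steel tweezers with a black end, 125 mm long, lying on the mat along their x axis. Bystander. Origin: under their middle.

How it is judged:
On the way, in this order (a step that is already met when the one before it is completed fails the run):
1. the dust cover is lifted clear of the grinder in the gripper (z of cover in the frame of grinder_mouth above 0.02 m and contact force between the fingers and cover above 0.5 N), for 0.1 s.
2. the dust cover stands upright on the mat, let go and at rest (height (world z) of cover below 0.012 m and angle between cover's own z axis and vertical below 0.1 rad and linear speed of cover below 0.03 m/s and contact force between the fingers and cover below 0.1 N and x of cover in the frame of mat between -0.3 and 0.3 m and y of cover in the frame of mat between -0.45 and 0.45 m), for 0.2 s.
3. the lid is fully home on the rim with its tabs down in the slots, not yet twisted (horizontal distance between lid and grinder_mouth below 0.004 m and z of lid in the frame of grinder_mouth below -0.0105 m and angle between lid's own z axis and vertical below 0.06 rad and angle between the x axis of lid and the x axis of grinder, either way round below 0.3 rad), for 0.1 s.
At the end, for the whole second after the job is handed in: Lid fully home (4 mm of axis, at least 10.5 mm down, tilt under 0.06 rad), twisted 0.56 to 0.84 rad from the slots, pulse switch past 0.3 rad, gripped with over 2 N; dust cover upright on the mat (tilt under 0.1 rad), let go and at rest (all of step 2 and horizontal distance between lid and grinder_mouth below 0.004 m and z of lid in the frame of grinder_mouth below -0.0105 m and angle between lid's own z axis and vertical below 0.06 rad and angle between the x axis of lid and the x axis of grinder, either way round between 0.56 and 0.84 rad and value of joint pulse_switch above 0.3 rad and contact force between the fingers and lid above 2 N); the arm keeps its last pose, push and grip.
It fails at once if the lid clicks into the lock (horizontal distance between lid and grinder_mouth below 0.012 m and z of lid in the frame of grinder_mouth below -0.008 m and angle between the x axis of lid and the x axis of grinder, either way round above 1.12 rad).
It fails at once if the dust cover is dropped: it falls out of the gripper faster than 0.5 m/s (contact force between the fingers and cover below 0.05 N and linear speed of cover above 0.5 m/s).
It fails at once if another thing on the bench is moved by more than 25 mm (distance of any of parts_dish, fob_board, fob_shell, screwdriver, solder_reel, flux_bottle, tweezers from where it was at the start of the episode above 0.025 m).
It also fails if it takes over 58 s, if anything falls off the work surface, if the arm or the gripper's body presses on something with over 40 N, if the wrist force passes 120 N, or if a joint passes its speed limit or range.

ROBOT

A 6-joint arm with a two-finger parallel gripper is mounted at the origin on the work surface. World frame = base frame: x ahead of the robot, y to its left, z up, the work surface at z = 0. Lengths are in m, angles in rad, forces in N, time in s.
With the tool pointing down it reaches from about 0.325 to 0.75 m from the base axis. Payload 7.6 kg.
Tool frame: the origin (TCP) lies at the very end of the fingers, on their centre line; the grasp point (between the pads) lies 19 mm behind it; z points along the fingers, y is the direction in which the jaws open and shut (so a half turn about z gives the same grasp; the last joint's range is limited). The gripper opens to 85 mm and grips with 20 to 120 N. Pads are 22 mm wide; open, the fingers measure 114 mm over their backs; the gripper's body (76 mm by 85 mm) begins 54 mm behind the grasp point. The pads swing forward as they close: fully open they stand 13 mm farther back than shut.
Start: joints at [1.149, 0.052, 1.401, -0, 1.689, -0.07], TCP at [0.181, 0.493, 0.231] pointing down, gripper open.
Joint ranges: [-2.9, 2.9], [-0.91, 2.17], [0.12, 2.37], [-1.06, 4.2], [0.26, 2.73], [-2.93, 2.93]. Speed limits (rad/s): [2.57, 2.57, 3.01, 3.14, 3.14, 3.14].

INTERFACE

Orientations are given as a unit quaternion [x, y, z, w].
In Python, from station import sensors, capture, ticket gives the robot as it stands.
- The arm moves only by the tool apply_moves, never from a script. Its argument "steps" is text: rows parted by semicolons, each of 7 numbers parted by spaces: the turn, a rotation vector about the tool's x, y, z as a fraction of full scale, then the shift along the tool's x, y, z as a fraction of full scale, then the closure, from 0 (fully open) to 1 (shut). A call has 1 to 12 rows; each row shifts and turns the commanded pose from where the row before left it, along the tool's axes as they then stand; what a row does not reach is not made up. Full scale, the value 1, is 25 mm for a shift and 0.08 rad for a turn. A row lasts 1/8 s, in which the tool goes at most 62.5 mm and 10.7 degrees, less where a joint would pass 70% of its speed; a pose out of reach is approached as far as the arm can. A call with a number of a shift or a turn outside -1 to 1 is refused whole. A call with a gripper value outside its range is refused whole. The fingers move at their own pace and stop on an object; "force" is the grip in N (left out, the last holds). Time passes only in rows, so rows that do not move let the fingers close. It gives the time, the measured TCP pose, the force and the opening at its end, in the units of the state.
- sensors.get_obs(): the state, without advancing time (a new reading comes with each control period).
- capture(name): name is "scene" or "top"; returns a dict with "pixels" (400x640x3 uint8, blue, green, red), "mtx" (3x3 intrinsics, pixels), "k1" (the pictures are not rectified: a ray, as slopes to the right and down, at radius r is drawn at 1 + k1 r^2 times it, then the intrinsics apply), "extrinsics" (4x4, takes a point from camera to world coordinates). Camera axes: x right, y down, z forward; pixel columns grow to the right and rows downward; lengths in m; the calibration is good to about 2 mm. A picture is of the moment at which its call begins. There is no depth.
- ticket.hand_in(): hands the job in, once; it reports no verdict.
The state is a dict: "time_s": time; "q": joint angles; "joint_vel": joint speeds; "joint_torque": joint torques, N m; "tcp_pos": TCP position; "tcp_rot": TCP orientation; "contact_force": force on the tool from outside, world axes, zero at the start; "moment": the same for the moment, N m; "gripper_width": finger opening in m.
Only numpy, scipy, OpenCV 4.12 (cv2) and the standard library are available. Lean on these libraries where they do the work, as an engineer would, in place of code of your own. Each camera call takes 0.05 s, during which the arm holds its last target.

## Working session

There is one attempt and no reset: what is moved stays moved. The work goes in short steps, Python scripts to look and compute and a tool call to move; the robot and the scene stay as the last step left them, time stands still between calls to the robot, and variables do not carry over. Pictures are saved under pics/ and viewed, and the job is handed in when it is done.

Besides the shell and the picture viewer there is one more tool, called after "Call:" by a JSON object that holds its "api" and its "payload". apply_moves: Moves the arm, as the interface text tells. Shift numbers are shares of 25 mm and turn numbers shares of 0.08 rad, none past 1 either way. Its arguments: {"type":"object","properties":{"steps":{"type":"string"},"force":{"type":"number"}},"required":["steps"]}

```bash
ls; mkdir -p pics; cat > h.py <<'E'
import numpy as np, cv2
from station import sensors, capture, ticket
def snap(cam,name):
    c=capture(cam); cv2.imwrite('pics/'+name+'.png',c['pixels']); np.savez('pics/'+name+'.npz',**c); return c
def load(name): return dict(np.load('pics/'+name+'.npz'))
def ray(c,u,v):
    K=c['mtx']; k=float(c['k1']); d=np.array([(u-K[0,2])/K[0,0],(v-K[1,2])/K[1,1]])
    s=d.copy()
    for _ in range(30): s=d/(1+k*(s@s))
    T=c['extrinsics']; w=T[:3,:3]@np.array([s[0],s[1],1]); return T[:3,3],w
def onz(c,u,v,z):
    o,w=ray(c,u,v); return o+w*(z-o[2])/w[2]
def proj(c,p):
    T=c['extrinsics']; q=T[:3,:3].T@(np.array(p)-T[:3,3]); s=q[:2]/q[2]; s=s*(1+float(c['k1'])*(s@s)); K=c['mtx']
    return np.array([K[0,0]*s[0]+K[0,2],K[1,1]*s[1]+K[1,2]])
E
python3 - <<'E'
from h import *
for n in('scene','top'):
    c=snap(n,n+'0'); print(n,c['mtx'].tolist(),c['k1'],c['extrinsics'].round(3).tolist())
print(sensors.get_obs())
E
```

```text
pics
scene [[514.3972234500733, 0.0, 322.1390035659931], [0.0, 514.3972234500733, 196.84637582522407], [0.0, 0.0, 1.0]] -0.0884591603939427 [[0.871, 0.372, -0.32, 1.032], [0.49, -0.684, 0.54, -0.762], [-0.018, -0.627, -0.779, 1.187], [0.0, 0.0, 0.0, 1.0]]
top [[363.68399714800705, 0.0, 318.52597279042027], [0.0, 363.68399714800705, 195.18091456465189], [0.0, 0.0, 1.0]] 0.00414657117825415 [[0.008, -0.999, 0.054, 0.513], [-1.0, -0.009, -0.01, -0.008], [0.01, -0.054, -0.999, 1.008], [0.0, 0.0, 0.0, 1.0]]
{'time_s': 0.1, 'q': array([ 1.14866023e+00,  5.28037135e-02,  1.40165269e+00,  8.17341374e-06,
        1.68861467e+00, -7.02748192e-02]), 'joint_vel': array([-0.00016855, -0.00095299, -0.00231446,  0.00029233,  0.00230909,
       -0.00099796]), 'joint_torque': array([ 1.33173053e-03, -3.82588613e+01, -3.60981882e+01, -7.52866322e-05,
        4.85060344e-03, -1.08475626e-05]), 'tcp_pos': array([0.1807873, 0.4925907, 0.2305261]), 'tcp_rot': array([ 1.75023968e-01,  9.84563895e-01, -7.15928619e-04, -1.84100561e-04]), 'contact_force': array([0.04925911, 0.15505607, 0.80451911]), 'moment': array([ 0.06978566, -0.01096609,  0.02802747]), 'gripper_width': 0.08538661042541461}
```

View pics/scene0.png

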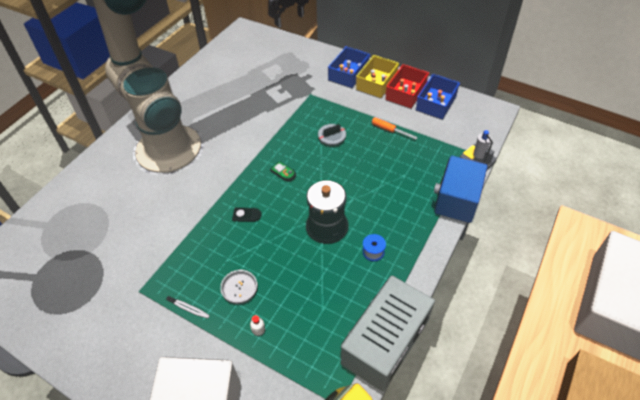

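View pics/top0.png

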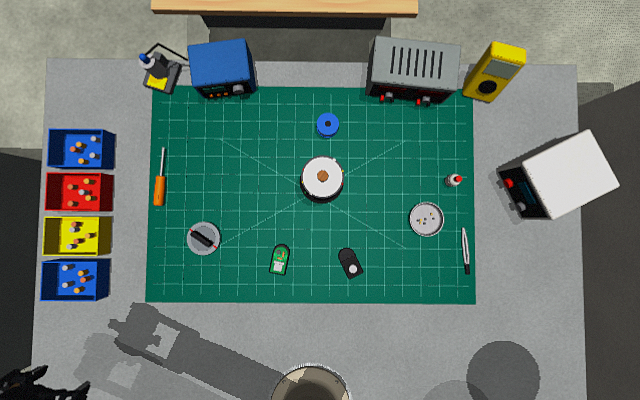

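```bash
python3 - <<'E'
from h import *
for n,a,b in(('top0',(262,118,120,120),(150,190,100,100)),('scene0',(280,160,100,90),(305,110,60,50))):
    im=load(n)['pixels']; o=[]
    for (x,y,w,h) in(a,b): o.append(cv2.resize(im[y:y+h,x:x+w],(400,int(400*h/w)),interpolation=cv2.INTER_CUBIC))
    hh=max(i.shape[0] for i in o); cv2.imwrite('pics/z_'+n+'.png',np.hstack([np.pad(i,((0,hh-i.shape[0]),(0,0),(0,0))) for i in o]))
Z=.003
for n,box,zz in (('top0',(290,150,70,60),.147),('scene0',(295,170,60,50),.147)):
    c=load(n);x,y,w,h=box;im=c['pixels'][y:y+h,x:x+w].astype(int)
    m=((im.min(2)>150)&(im.max(2)-im.min(2)<40)).astype(np.uint8)
    cs,_=cv2.findContours(m,0,2);k=max(cs,key=cv2.contourArea); k=cv2.convexHull(k)
    P=np.array([onz(c,p[0][0]+x,p[0][1]+y,zz)[:2] for p in k])
    (cx,cy),r=cv2.minEnclosingCircle(P.astype(np.float32)*1000);print(n,'cover',cx,cy,r,cv2.contourArea(k))
    hsv=cv2.cvtColor(c['pixels'][y:y+h,x:x+w],40);
    km=((hsv[...,1]>90)&(hsv[...,0]<25)&(hsv[...,2]>60)).astype(np.uint8)
    v,u=np.nonzero(km);print('knob',u.mean()+x,v.mean()+y,len(u),onz(c,u.mean()+x,v.mean()+y,.170))
for n,box in(('top0',(180,215,50,45)),('scene0',(312,118,40,32))):
    c=load(n);x,y,w,h=box;im=c['pixels'][y:y+h,x:x+w];hsv=cv2.cvtColor(im,40)
    f=((hsv[...,1]<60)&(hsv[...,2]>70)).astype(np.uint8)
    cs,_=cv2.findContours(f,0,2);k=cv2.convexHull(max(cs,key=cv2.contourArea))
    P=np.array([onz(c,p[0][0]+x,p[0][1]+y,.023)[:2] for p in k])*1000
    (cx,cy),r=cv2.minEnclosingCircle(P.astype(np.float32));print(n,'lid',cx,cy,r,cv2.fitEllipse(P.astype(np.float32)))
    r=((hsv[...,1]>90)&((hsv[...,0]<10)|(hsv[...,0]>165))).astype(np.uint8)
    N,l,s,ce=cv2.connectedComponentsWithStats(r)
    for i in range(1,N): print(' red',ce[i]+[x,y],s[i,4],onz(c,*(ce[i]+[x,y]),.0235)*1000)
    d=((hsv[...,2]<50)).astype(np.uint8);N,l,s,ce=cv2.connectedComponentsWithStats(d)
    for i in range(1,N):
        if s[i,4]>20:
            k=cv2.findContours((l==i).astype(np.uint8),0,2)[0][0]; print(' dark',ce[i]+[x,y],s[i],onz(c,*(ce[i]+[x,y]),.049)*1000,cv2.minAreaRect(k))
E
```

```text
top0 cover 605.0694580078125 -25.646394729614258 51.00227737426758 1223.0
knob 322.70873786407765 175.51456310679612 103 [ 0.60361367 -0.0255732   0.17      ]
scene0 cover 612.6411743164062 -29.83783531188965 53.577354431152344 881.0
knob 324.37333333333333 193.32 75 [ 0.61300571 -0.04346363  0.17      ]
top0 lid 448.5313720703125 292.2657470703125 45.21581268310547 ((448.2503967285156, 291.87054443359375), (87.65596771240234, 89.97760772705078), 79.12728881835938)
 red [190.75  229.875] 8 [469.51076648 324.86526918  23.5       ]
 red [196. 231.] 1 [466.60369321 310.74148696  23.5       ]
 red [199. 234.] 1 [458.63784867 302.50661807  23.5       ]
 red [204. 238.] 1 [448.04441303 288.8609498   23.5       ]
 red [214.5 246.5] 10 [425.56176656 260.23370146  23.5       ]
 dark [201.44966443 238.15436242] [ 11  16  22  16 149] [449.27196498 287.80484417  49.        ] ((21.643997192382812, 23.29199981689453), (23.527341842651367, 6.704028129577637), 34.69515609741211)
scene0 lid 452.5507507324219 286.9781799316406 49.568946838378906 ((451.9353942871094, 287.60028076171875), (91.71917724609375, 98.79220581054688), 17.397886276245117)
 red [321. 137.] 1 [429.14128058 258.6224176   23.5       ]
 dark [331.44615385 130.89230769] [13  8 14 10 65] [458.01160648 275.97910022  49.        ] ((19.39655303955078, 12.74138069152832), (4.642383575439453, 15.041322708129883), 68.19859313964844)
```

```bash
sleep 1
```

```text
(no output)
```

View pics/z_top0.png

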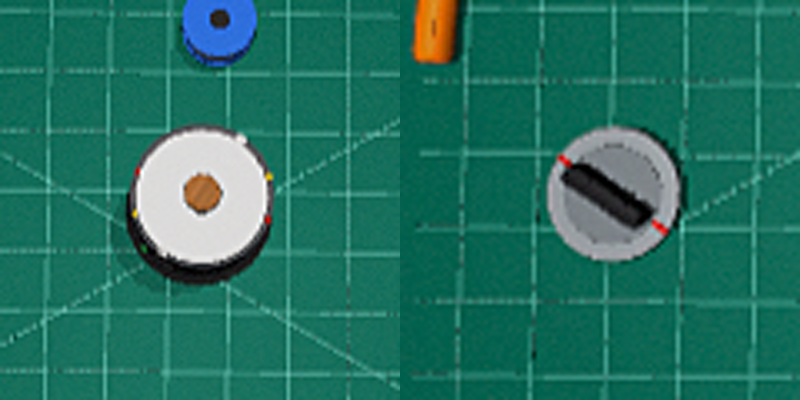

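View pics/z_scene0.png

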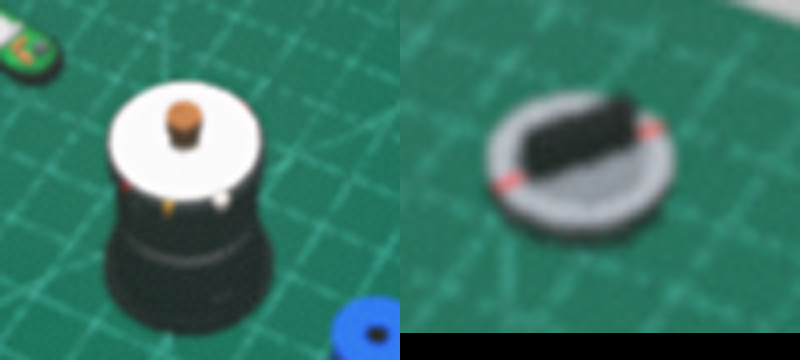

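Call:
{"api": "apply_moves", "payload": {"steps": "0 0 -0.8 0 0 0 0;0 0 -0.9 0 0 0 0;0 0 -0.9 0 0 0 0;0 0 -0.9 0 0 0 0;0 0 -0.9 0 0 0 0;0 0 0 -0.7 -0.9 0 0;0 0 0 -0.7 -0.9 0 0;0 0 0 -0.7 -0.9 0 0;0 0 0 -0.7 -0.9 0 0;0 0 0 -0.7 -0.9 0 0;0 0 0 -0.7 -0.9 0 0;0 0 0 -0.7 -0.9 0 0", "force": 40}}

```text
time_s: 1.6
tcp_pos: [0.3038, 0.3345, 0.2309]
tcp_rot: [-0.0, 1.0, -0.0, -0.0]
contact_force: [0.0, 0.5, 0.1]
gripper_width: 0.0851
```

```bash
python3 - <<'E'
from h import *
for n,box in (('top0',(290,150,70,60)),('scene0',(295,170,60,50))):
    c=load(n);x,y,w,h=box;im=c['pixels'][y:y+h,x:x+w].astype(int)
    for th in(120,170):
        m=((im.min(2)>th)&(im.max(2)-im.min(2)<50)).astype(np.uint8)
        m=cv2.morphologyEx(m,cv2.MORPH_OPEN,np.ones((5,5),np.uint8))
        k=cv2.convexHull(max(cv2.findContours(m,0,1)[0],key=cv2.contourArea))
        k=cv2.findContours(cv2.fillConvexPoly(np.zeros_like(m),k,1),0,1)[0][0]
        P=np.array([onz(c,p[0][0]+x,p[0][1]+y,.143)[:2] for p in k])*1000
        print(n,th,cv2.fitEllipse(P.astype(np.float32)))
c=load('top0')
for nm,u in(('white',(334.3,159.7)),('yel',(262+269*.3,118+177*.3)),('red',(262+268*.3,118+220*.3)),('yel2',(262+135*.3,118+214*.3)),('red2',(262+137*.3,118+172*.3))): print(nm,onz(c,*u,.138)*1000)
E
```

```text
top0 120 ((604.4912719726562, -24.688833236694336), (93.43317413330078, 97.4391860961914), 67.44346618652344)
top0 170 ((603.8427124023438, -24.56385040283203), (92.87078857421875, 94.19251251220703), 60.8448600769043)
scene0 120 ((607.5884399414062, -26.696128845214844), (98.48120880126953, 103.23136901855469), 46.71016311645508)
scene0 170 ((607.9833984375, -27.240131378173828), (94.54478454589844, 97.5589370727539), 97.02503967285156)
white [645.61506142 -53.89490676 138.        ]
yel [618.19219713 -74.27839754 138.        ]
red [587.04546059 -73.69873711 138.        ]
yel2 [590.52109281  22.14273906 138.        ]
red2 [620.92956934  21.01785101 138.        ]
```

Call:
{"api": "apply_moves", "payload": {"steps": "0 0 0 -0.8 -1 0 0;0 0 0 -0.8 -1 0 0;0 0 0 -0.8 -1 0 0;0 0 0 -0.8 -1 0 0;0 0 0 -0.8 -1 0 0;0 0 0 -0.8 -1 0 0;0 0 0 -0.8 -1 0 0;0 0 0 -0.8 -1 0 0;0 0 0 -0.8 -1 0 0;0 0 0 -0.8 -1 0 0;0 0 0 -0.8 -1 0 0;0 0 0 -0.8 -1 0 0"}}

```text
time_s: 3.1
tcp_pos: [0.5439, 0.0346, 0.2308]
tcp_rot: [-0.0, 1.0, 0.0, -0.0]
contact_force: [0.7, -0.1, 0.4]
gripper_width: 0.0852
```

Call:
{"api": "apply_moves", "payload": {"steps": "0 0 0 -0.8 -0.8 0 0;0 0 0 -0.8 -0.8 0 0;0 0 0 -0.8 -0.8 0 0;0 0 0 0 0 0.8 0;0 0 0 0 0 0.8 0;0 0 0 0 0 0.4 0;0 0 0 0 0 0 0"}}

```text
time_s: 3.98
tcp_pos: [0.6031, -0.0245, 0.1805]
tcp_rot: [-0.0, 1.0, 0.0, -0.001]
contact_force: [-0.6, 0.5, -0.2]
gripper_width: 0.0852
```

```bash
python3 - <<'E'
from h import *
print(sensors.get_obs()['tcp_pos'])
o=[]
for n,b in(('top',(272,128,100,100)),('scene',(275,120,100,100))):
    im=snap(n,n+'1')['pixels'];x,y,w,h=b;o.append(cv2.resize(im[y:y+h,x:x+w],(400,400),interpolation=2))
cv2.imwrite('pics/z1.png',np.hstack(o))
E
```

```text
[ 0.60311944 -0.02446746  0.18051301]
```

View pics/z1.png

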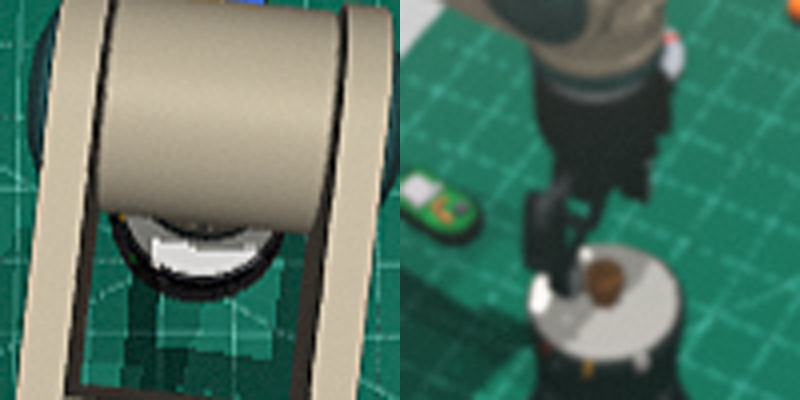

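Call:
{"api": "apply_moves", "payload": {"steps": "0 0 0 -0.06 -0.05 0.5 0;0 0 0 0 0 0.5 0;0 0 0 0 0 0.35 0;0 0 0 0 0 0 0.5;0 0 0 0 0 0 1;0 0 0 0 0 0 1;0 0 0 0 0 0 1;0 0 0 0 0 0 1", "force": 40}}

```text
time_s: 5.08
tcp_pos: [0.6053, -0.0258, 0.1483]
tcp_rot: [-0.0, 1.0, 0.0, 0.001]
contact_force: [-0.6, 0.9, 2.8]
gripper_width: 0.0247
```

Call:
{"api": "apply_moves", "payload": {"steps": "0 0 0 0 0 -0.2 1;0 0 0 0 0 -0.4 1;0 0 0 0 0 -0.6 1;0 0 0 0 0 -0.8 1;0 0 0 0 0 -0.4 1;0 0 0 0 0 0 1"}}

```text
time_s: 5.82
tcp_pos: [0.6054, -0.0259, 0.2087]
tcp_rot: [-0.0, 1.0, -0.0, 0.001]
contact_force: [0.2, 0.0, -0.7]
gripper_width: 0.0243
```

```bash
python3 - <<'E'
from h import *
print(sensors.get_obs()['tcp_pos'],sensors.get_obs()['gripper_width'])
o=[]
for n,b in(('top',(272,128,100,100)),('scene',(275,120,100,100))):
    im=snap(n,n+'2')['pixels'];x,y,w,h=b;o.append(cv2.resize(im[y:y+h,x:x+w],(400,400),interpolation=2))
cv2.imwrite('pics/z2.png',np.hstack(o))
E
```

```text
[ 0.60539187 -0.02585477  0.20874022] 0.02430122883268784
```

View pics/z2.png

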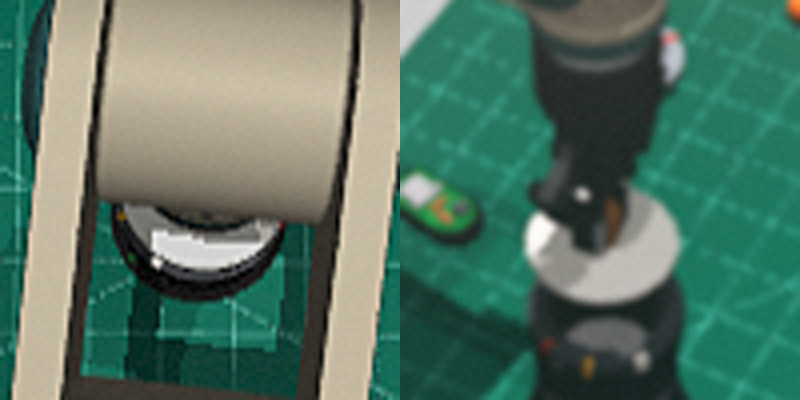

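Call:
{"api": "apply_moves", "payload": {"steps": "0 0 0 0 0.5 0 1;0 0 0 0 0.9 0 1;0 0 0 0 0.9 0 1;0 0 0 0 0.9 0 1;0 0 0 0 0.9 0 1;0 0 0 0 0.9 0 1;0 0 0 0 0.9 0 1;0 0 0 0 0.9 0 1;0 0 0 0 0.6 0 1;0 0 0 0 0 0.5 1;0 0 0 0 0 0.9 1;0 0 0 0 0 0.9 1"}}

```text
time_s: 7.42
tcp_pos: [0.6048, 0.1583, 0.1484]
tcp_rot: [0.0, 1.0, -0.0, -0.0]
contact_force: [1.2, -0.1, -1.7]
gripper_width: 0.0245
```

Call:
{"api": "apply_moves", "payload": {"steps": "0 0 0 0 0 0.9 1;0 0 0 0 0 0.9 1;0 0 0 0 0 0.9 1;0 0 0 0 0 0.9 1;0 0 0 0 0 0.7 1;0 0 0 0 0 0.4 1;0 0 0 0 0 0.2 1;0 0 0 0 0 0 1"}}

```text
time_s: 8.43
tcp_pos: [0.6051, 0.1592, 0.0278]
tcp_rot: [-0.0, 1.0, 0.0, 0.0]
contact_force: [-0.5, 0.3, -0.5]
gripper_width: 0.024
```

```bash
python3 - <<'E'
from h import *
o=[]
for n,b in(('top',(200,128,130,130)),('scene',(275,100,120,120))):
    im=snap(n,n+'3')['pixels'];x,y,w,h=b;o.append(cv2.resize(im[y:y+h,x:x+w],(400,400),interpolation=2))
cv2.imwrite('pics/z3.png',np.hstack(o))
E
```

```text
(no output)
```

View pics/z3.png

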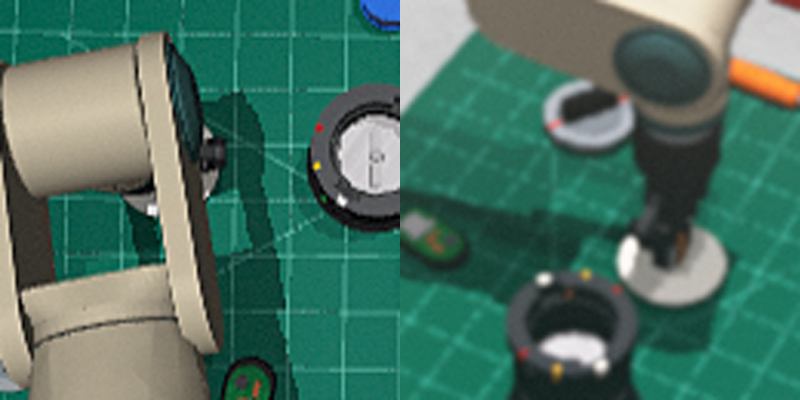

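Call:
{"api": "apply_moves", "payload": {"steps": "0 0 0 0 0 0.1 1;0 0 0 0 0 0.1 1;0 0 0 0 0 0.1 1;0 0 0 0 0 0.05 1;0 0 0 0 0 0 1"}}

```text
time_s: 9.15
tcp_pos: [0.6049, 0.1592, 0.0186]
tcp_rot: [-0.0, 1.0, 0.0, -0.0]
contact_force: [-0.4, 0.2, -1.1]
gripper_width: 0.0239
```

```bash
python3 - <<'E'
from h import *
for n,box in (('top3',(285,140,75,75)),('scene3',(300,175,75,60))):
    c=load(n);x,y,w,h=box;im=c['pixels'][y:y+h,x:x+w];hsv=cv2.cvtColor(im,40)
    print(n)
    for nm,m in(('yel',(hsv[...,0]>15)&(hsv[...,0]<35)&(hsv[...,1]>110)&(hsv[...,2]>90)),('red',((hsv[...,0]<8)|(hsv[...,0]>170))&(hsv[...,1]>110)&(hsv[...,2]>70)),('wh',(hsv[...,1]<50)&(hsv[...,2]>150))):
        N,l,s,ce=cv2.connectedComponentsWithStats(m.astype(np.uint8))
        for i in range(1,N):
            if s[i,4]>1: print(' ',nm,(ce[i]+[x,y]).round(1),s[i,4],(onz(c,*(ce[i]+[x,y]),.138)*1000).round(1))
    cv2.imwrite('pics/g_'+n+'.png',cv2.resize(im,None,fx=6,fy=6,interpolation=2))
E
```

```text
top3
  yel [342.  170.5] 6 [619.6 -72.6 138. ]
  yel [302.6 181.2] 5 [592.9  21.9 138. ]
  red [303.4 169.2] 5 [621.9  20.3 138. ]
  red [341.4 183.2] 5 [589.  -71.3 138. ]
  wh [333.7 159.3] 10 [646.6 -52.4 138. ]
  wh [322.2 177.9] 485 [601.3 -25.1 138. ]
  wh [310.7 192.6] 7 [565.8   2.2 138. ]
scene3
  yel [330.4 181.8] 5 [594.6  21.7 138. ]
  yel [321.8 210.5] 10 [621.8 -73.7 138. ]
  red [340.  186.5] 2 [624.9  19.4 138. ]
  red [311.2 205.8] 6 [590.2 -73.6 138. ]
  wh [342.8 178.6] 50 [618.5  47.6 138. ]
  wh [362.1 183.2] 210 [671.5  57.8 138. ]
  wh [317.6 183.1] 11 [566.7   1.4 138. ]
  wh [327.8 204.5] 135 [625.9 -49.3 138. ]
```

Call:
{"api": "apply_moves", "payload": {"steps": "0 0 0 0 0 0.05 1;0 0 0 0 0 0.04 1;0 0 0 0 0 0 1"}}

```text
time_s: 9.52
tcp_pos: [0.6051, 0.1592, 0.0173]
tcp_rot: [-0.0, 1.0, 0.0, 0.0]
contact_force: [-3.2, -1.3, 5.1]
gripper_width: 0.0242
```

Contact. Release.

Call:
{"api": "apply_moves", "payload": {"steps": "0 0 0 0 0 0 0.6;0 0 0 0 0 0 0.4;0 0 0 0 0 0 0;0 0 0 0 0 0 0;0 0 0 0 0 0 0;0 0 0 0 0 -0.2 0;0 0 0 0 0 -0.8 0;0 0 0 0 0 -1 0;0 0 0 0 0 -1 0;0 0 0 0 0 -1 0"}}

```text
time_s: 10.78
tcp_pos: [0.6053, 0.1593, 0.1194]
tcp_rot: [-0.0, 1.0, 0.0, 0.001]
contact_force: [0.6, -1.1, -0.2]
gripper_width: 0.0853
```

```bash
python3 - <<'E'
from h import *
o=[]
for n,b in(('top',(200,128,130,130)),('scene',(275,100,120,120))):
    im=snap(n,n+'4')['pixels'];x,y,w,h=b;o.append(cv2.resize(im[y:y+h,x:x+w],(400,400),interpolation=2))
cv2.imwrite('pics/z4.png',np.hstack(o))
E
```

```text
(no output)
```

View pics/z4.png

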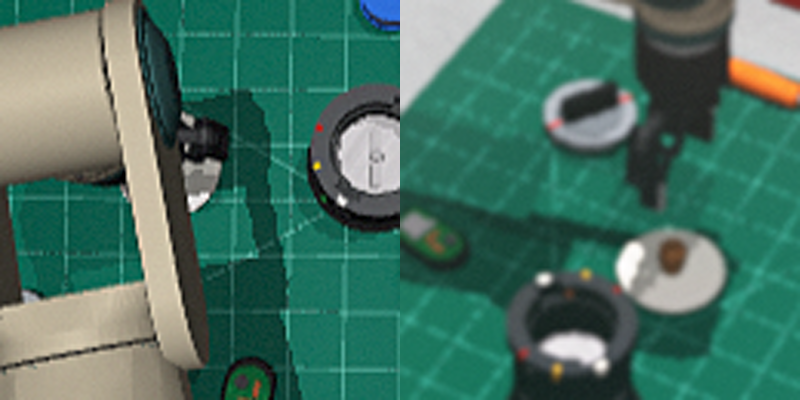

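Call:
{"api": "apply_moves", "payload": {"steps": "0 0 0 0.7 0.6 0 0;0 0 0 0.8 0.7 0 0;0 0 0 0.8 0.7 0 0;0 0 0 0.8 0.7 0 0;0 0 0 0.8 0.7 0 0;0 0 0 0.8 0.7 0 0;0 0 0 0.8 0.7 0 0;0 0 0 0.8 0.5 0 0;0 0 -1 0 0 0 0;0 0 -1 0 0 0 0;0 0 -1 0 0 0 0;0 0 -1 0 0 0 0"}}

```text
time_s: 12.38
tcp_pos: [0.4472, 0.2916, 0.1163]
tcp_rot: [-0.161, 0.987, -0.0, -0.0]
contact_force: [0.6, 0.2, 0.8]
gripper_width: 0.0857
```

Call:
{"api": "apply_moves", "payload": {"steps": "0 0 -1 0 0 0 0;0 0 -1 0 0 0 0;0 0 -1 0 0 0 0;0 0 -1 0 0 0 0;0 0 -1 0 0 0 0;0 0 -1 0 0 0 0;0 0 -1 0 0 0 0;0 0 -1 0 0 0 0;0 0 -0.1 0 0 0 0;0 0 0 0 0 0 0"}}

```text
time_s: 13.62
tcp_pos: [0.4473, 0.2916, 0.1164]
tcp_rot: [-0.465, 0.885, 0.0, -0.0]
contact_force: [-0.1, 0.4, 0.1]
gripper_width: 0.0855
```

```bash
cat >> h.py <<'E'
from scipy.spatial.transform import Rotation as Ro
def st():
    o=sensors.get_obs();R=Ro.from_quat(o['tcp_rot']).as_matrix();y=R[:,1]
    print('tcp',(o['tcp_pos']*1000).round(2),'yang',np.degrees(np.arctan2(y[1],y[0])).round(2),'tilt',np.degrees(np.arccos(-R[2,2])).round(2),'F',o['contact_force'].round(1),'M',o['moment'].round(3),'w',round(o['gripper_width'],4),'q6',o['q'][5].round(2),'t',o['time_s']); return o,R
def to(p):
    o,R=st(); d=R.T@(np.array(p)-o['tcp_pos'])/.025; print('units',d.round(3))
E
python3 - <<'E'
from h import *
to([.448,.292,.040])
o=[]
for n,b in(('top',(150,190,100,100)),('scene',(285,80,90,90))):
    im=snap(n,n+'5')['pixels'];x,y,w,h=b;o.append(cv2.resize(im[y:y+h,x:x+w],(400,400),interpolation=2))
cv2.imwrite('pics/z5.png',np.hstack(o))
E
```

```text
tcp [447.33 291.62 116.42] yang 145.4 tilt 0.01 F [-0.1  0.4  0.1] M [-0.004 -0.081  0.019] w 0.0855 q6 -2.03 t 13.625
units [-0.028 -0.014  3.057]
```

View pics/z5.png

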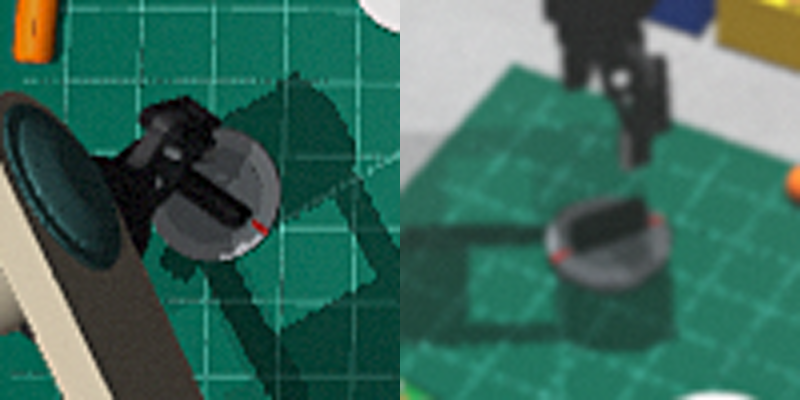

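Call:
{"api": "apply_moves", "payload": {"steps": "0 0 0 -0.02 0 0.6 0;0 0 0 0 0 0.9 0;0 0 0 0 0 0.9 0;0 0 0 0 0 0.8 0;0 0 0 0 0 0.4 0;0 0 0 0 0 0 0;0 0 0 0 0 0 0.5;0 0 0 0 0 0 0.8;0 0 0 0 0 0 1;0 0 0 0 0 0 1;0 0 0 0 0 0 1;0 0 0 0 0 0 1", "force": 60}}

```text
time_s: 15.22
tcp_pos: [0.448, 0.2923, 0.0271]
tcp_rot: [-0.465, 0.885, 0.0, 0.001]
contact_force: [-0.3, -0.3, 3.9]
gripper_width: 0.0124
```

Call:
{"api": "apply_moves", "payload": {"steps": "0 0 0 0 0 -0.3 1;0 0 0 0 0 -0.9 1;0 0 0 0 0 -0.9 1;0 0 0 0 0 -0.9 1;0 0 0 0 0 -0.9 1;0 0 0 0 0 -0.9 1;0 0 0 0 0 -0.9 1;0 0 0 0 0 -0.9 1;0 0 0 0 0 -0.9 1;0 0 0 0 0 -0.2 1"}}

```text
time_s: 16.48
tcp_pos: [0.4481, 0.2923, 0.2206]
tcp_rot: [-0.465, 0.885, 0.0, 0.001]
contact_force: [0.2, 0.3, -1.0]
gripper_width: 0.0125
```

Call:
{"api": "apply_moves", "payload": {"steps": "0 0 1 0 0 0 1;0 0 1 0 0 0 1;0 0 1 0 0 0 1;0 0 1 0 0 0 1;0 0 1 0 0 0 1;0 0 1 0 0 0 1;0 0 1 0 0 0 1;0 0 1 0 0 0 1;0 0 1 0 0 0 1;0 0 1 0 0 0 1;0 0 1 0 0 0 1;0 0 1 0 0 0 1"}}

```text
time_s: 17.98
tcp_pos: [0.4473, 0.2919, 0.2178]
tcp_rot: [-0.003, 1.0, -0.0, -0.001]
contact_force: [0.0, 0.1, -0.7]
gripper_width: 0.0128
```

Call:
{"api": "apply_moves", "payload": {"steps": "0 0 1 0 0 0 1;0 0 1 0 0 0 1;0 0 1 0 0 0 1;0 0 1 0 0 0 1;0 0 1 0 0 0 1;0 0 1 0 0 0 1;0 0 1 0 0 0 1;0 0 0.55 0 0 0 1;0 0 0 0 0 0 1"}}

```text
time_s: 19.1
tcp_pos: [0.4474, 0.2919, 0.218]
tcp_rot: [0.293, 0.956, -0.001, -0.001]
contact_force: [0.1, 0.3, -0.8]
gripper_width: 0.0125
```

```bash
python3 - <<'E'
from h import *
to([.606,-.0258,.200])
o=[]
for n,b in(('top',(150,190,100,100)),('scene',(285,60,90,90))):
    im=snap(n,n+'6')['pixels'];x,y,w,h=b;o.append(cv2.resize(im[y:y+h,x:x+w],(400,400),interpolation=2))
cv2.imwrite('pics/z6.png',np.hstack(o))
E
```

```text
tcp [447.37 291.91 217.99] yang 55.89 tilt 0.1 F [ 0.1  0.3 -0.8] M [ 0.006 -0.035  0.062] w 0.0125 q6 -0.47 t 19.1
units [-12.381  -6.962   0.72 ]
```

View pics/z6.png

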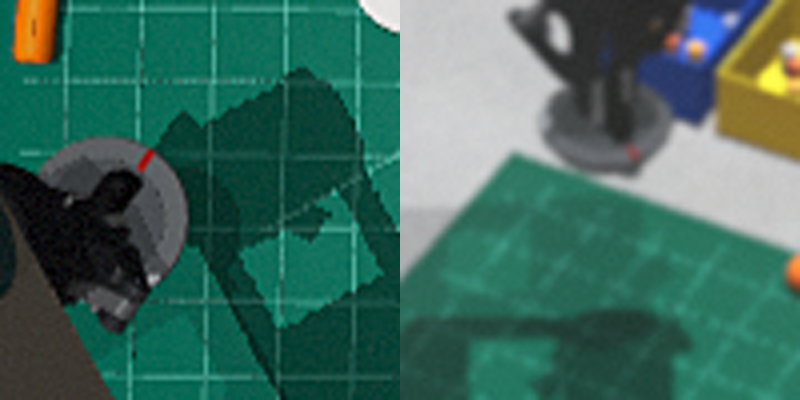

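```bash
python3 - <<'E'
from h import *
from scipy.optimize import least_squares
c=load('top6')
for x0,y0,zs in((150,190,.25),):
    pts=np.array([(40,165),(58,150),(80,140),(107,137),(135,144),(160,160),(178,183),(187,205),(188,225),(182,247),(172,265)])*.25+[150,190]
    P=np.array([onz(c,*p,.2139)[:2] for p in pts-.375])*1000
    r=least_squares(lambda q:np.hypot(*(P-q[:2]).T)-q[2],[447,292,45]);print(r.x,np.abs(r.fun).max())
    q=least_squares(lambda q:np.hypot(*(P-q[:2]).T)-45,[447,292]);print(q.x)
    p=onz(c,150+146*.25-.375,190+160*.25-.375,.2139)*1000;d=p[:2]-r.x[:2];print(p,d,np.hypot(*d),np.degrees(np.arctan2(*d[::-1])))
E
```

```text
[445.12037013 293.19885602  45.51325998] 0.8608978511309289
[445.65746017 292.79148905]
[478.34390569 270.48792472 213.9       ] [ 33.22353556 -22.71093131] 40.244126479425375 -34.35571513865631
```

Call:
{"api": "apply_moves", "payload": {"steps": "0 0 0 -0.9 -0.5 0 1;0 0 0 -0.9 -0.5 0 1;0 0 0 -0.9 -0.5 0 1;0 0 0 -0.9 -0.5 0 1;0 0 0 -0.9 -0.5 0 1;0 0 0 -0.9 -0.5 0 1;0 0 0 -0.9 -0.5 0 1;0 0 0 -0.9 -0.5 0 1;0 0 0 -0.9 -0.5 0 1;0 0 0 -0.9 -0.5 0 1;0 0 0 -0.9 -0.5 0 1;0 0 0 -0.9 -0.5 0 1"}}

```text
time_s: 20.7
tcp_pos: [0.5872, 0.0156, 0.2187]
tcp_rot: [0.293, 0.956, -0.0, -0.0]
contact_force: [0.1, -0.1, -1.4]
gripper_width: 0.0128
```

Call:
{"api": "apply_moves", "payload": {"steps": "0 0 0 -0.8 -0.5 0 1;0 0 0 -0.7 -0.4 0.4 1;0 0 0 0 0 0 1"}}

```text
time_s: 21.08
tcp_pos: [0.6052, -0.0244, 0.207]
tcp_rot: [0.294, 0.956, -0.0, -0.002]
contact_force: [-0.6, 0.2, -1.3]
gripper_width: 0.0128
```

```bash
python3 - <<'E'
from h import *
to([.606,-.0258,.178])
o=[]
for n,b in(('top',(272,128,100,100)),('scene',(275,120,100,100))):
    im=snap(n,n+'7')['pixels'];x,y,w,h=b;o.append(cv2.resize(im[y:y+h,x:x+w],(400,400),interpolation=2))
cv2.imwrite('pics/z7.png',np.hstack(o))
E
```

```text
tcp [605.19 -24.36 207.  ] yang 55.78 tilt 0.18 F [-0.6  0.2 -1.3] M [ 0.022 -0.03   0.07 ] w 0.0128 q6 -1.07 t 21.075
units [-0.062 -0.028  1.16 ]
```

View pics/z7.png

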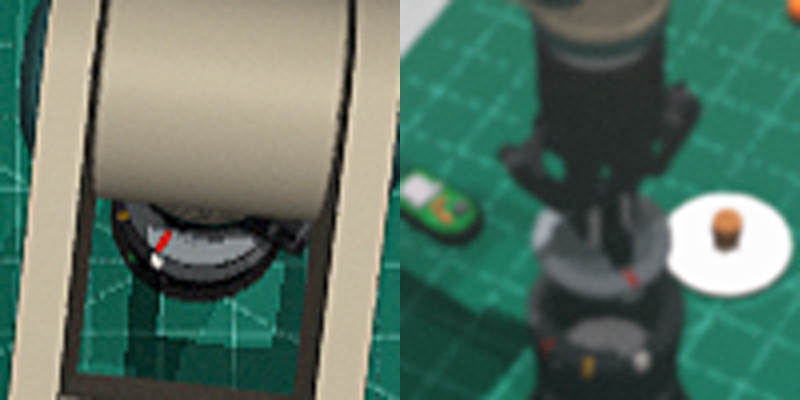

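Call:
{"api": "apply_moves", "payload": {"steps": "0 0 0 -0.06 -0.03 0.6 1;0 0 0 0 0 0.6 1;0 0 0 0 0 0.4 1;0 0 0 0 0 0 1"}}

```text
time_s: 21.68
tcp_pos: [0.6056, -0.0245, 0.1675]
tcp_rot: [0.293, 0.956, -0.0, -0.001]
contact_force: [-0.8, -0.2, -0.3]
gripper_width: 0.0127
```

```bash
python3 - <<'E'
from h import *
o,R=st()
zp=o['tcp_pos'][2]-.0241+.020
im8=[]
for n,b in(('top',(282,148,80,80)),('scene',(285,140,80,80))):
    c=snap(n,n+'8');im=c['pixels'];x,y,w,h=b;im8.append(cv2.resize(im[y:y+h,x:x+w],(480,480),interpolation=2))
    hsv=cv2.cvtColor(im[y:y+h,x:x+w],40)
    for nm,m in(('yel',(hsv[...,0]>15)&(hsv[...,0]<35)&(hsv[...,1]>110)&(hsv[...,2]>70)),('red',((hsv[...,0]<8)|(hsv[...,0]>170))&(hsv[...,1]>110)&(hsv[...,2]>60)),('wh',(hsv[...,1]<50)&(hsv[...,2]>170))):
        N,l,s,ce=cv2.connectedComponentsWithStats(m.astype(np.uint8))
        for i in range(1,N):
            if 1<s[i,4]<60: print(n,nm,(ce[i]+[x,y]).round(1),s[i,4],'rim',(onz(c,*(ce[i]+[x,y]),.138)*1000).round(1),'disc',(onz(c,*(ce[i]+[x,y]),zp)*1000).round(1))
cv2.imwrite('pics/z8.png',np.hstack(im8)[:,:800])
cv2.imwrite('pics/z8.png',cv2.resize(np.hstack(im8),(800,400)))
E
```

```text
tcp [605.64 -24.49 167.52] yang 55.88 tilt 0.14 F [-0.8 -0.2 -0.3] M [-0.01  -0.022 -0.036] w 0.0127 q6 -1.08 t 21.675
top yel [302.3 181.3] 6 rim [592.6  22.6 138. ] disc [590.3  21.7 163.4]
top red [312.5 189. ] 10 rim [574.4  -2.  138. ] disc [572.6  -2.2 163.4]
top wh [310.5 193. ] 4 rim [564.7   2.7 138. ] disc [563.2   2.4 163.4]
top wh [296.7 226.6] 24 rim [484.2  34.9 138. ] disc [485.1  33.7 163.4]
scene yel [285.7 173. ] 9 rim [472.1  -8.8 138. ] disc [485.6 -27.  163.4]
scene yel [321.6 211.2] 9 rim [622.4 -76.  138. ] disc [632.3 -92.6 163.4]
scene red [332.7 199.3] 3 rim [628.7 -28.2 138. ] disc [638.5 -46.  163.4]
scene red [311.4 205.8] 5 rim [590.7 -73.3 138. ] disc [601.4 -89.9 163.4]
scene wh [311.5 186. ] 4 rim [557.3 -15.3 138. ] disc [568.8 -33.3 163.4]
```

View pics/z8.png

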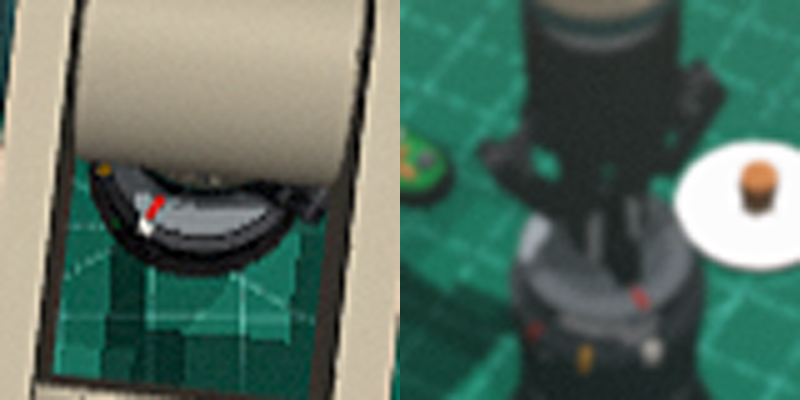

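Call:
{"api": "apply_moves", "payload": {"steps": "0 0 0 -0.06 -0.03 0 1;0 0 0 0 0 0 1;0 0 0 0 0 0 1"}}

```text
time_s: 22.15
tcp_pos: [0.6072, -0.0262, 0.1693]
tcp_rot: [0.294, 0.956, 0.0, 0.0]
contact_force: [1.3, -0.4, -0.2]
gripper_width: 0.0127
```

```bash
python3 - <<'E'
from h import *
to([.6064,-.0257,.160])
E
```

```text
tcp [607.17 -26.22 169.26] yang 55.86 tilt 0.02 F [ 1.3 -0.4 -0.2] M [ 0.008 -0.019 -0.023] w 0.0127 q6 -1.08 t 22.15
units [0.037 0.    0.371]
```

Call:
{"api": "apply_moves", "payload": {"steps": "0 0 0 0.02 0 0.1 1;0 0 0 0 0 0.1 1;0 0 0 0 0 0.1 1;0 0 0 0 0 0.1 1;0 0 0 0 0 0 1"}}

```text
time_s: 22.78
tcp_pos: [0.6065, -0.0259, 0.1587]
tcp_rot: [0.294, 0.956, -0.0, -0.0]
contact_force: [0.2, -0.5, -0.9]
gripper_width: 0.0126
```

```bash
python3 - <<'E'
from h import *
to([.6064,-.0257,.148])
E
```

```text
tcp [606.53 -25.89 158.69] yang 55.86 tilt 0.03 F [ 0.2 -0.5 -0.9] M [-0.032  0.046 -0.006] w 0.0126 q6 -1.08 t 22.775
units [0.008 0.003 0.428]
```

Call:
{"api": "apply_moves", "payload": {"steps": "0 0 0 0 0 0.1 1;0 0 0 0 0 0.1 1;0 0 0 0 0 0.1 1;0 0 0 0 0 0.08 1;0 0 0 0 0 0 1"}}

```text
time_s: 23.4
tcp_pos: [0.6066, -0.0259, 0.1493]
tcp_rot: [0.294, 0.956, 0.0, -0.0]
contact_force: [-0.2, 0.2, -1.4]
gripper_width: 0.013
```

```bash
python3 - <<'E'
from h import *
to([.6064,-.0257,.148])
E
```

```text
tcp [606.59 -25.88 149.33] yang 55.86 tilt 0.02 F [-0.2  0.2 -1.4] M [-0.035 -0.028 -0.016] w 0.013 q6 -1.08 t 23.4
units [0.01  0.002 0.053]
```

Call:
{"api": "apply_moves", "payload": {"steps": "0 0 0 0 0 0.04 1;0 0 0 0 0 0.04 1;0 0 0 0 0 0.02 1;0 0 0 0 0 0 1"}}

```text
time_s: 23.9
tcp_pos: [0.6068, -0.0259, 0.1481]
tcp_rot: [0.294, 0.956, 0.0, 0.0]
contact_force: [-2.4, 0.4, 5.0]
gripper_width: 0.0125
```

```bash
python3 - <<'E'
from h import *
o,R=st()
im8=[]
for n,b in(('top',(282,148,80,80)),('scene',(285,140,80,80))):
    c=snap(n,n+'9');im=c['pixels'];x,y,w,h=b;im8.append(cv2.resize(im[y:y+h,x:x+w],(400,400),interpolation=2))
cv2.imwrite('pics/z9.png',np.hstack(im8))
E
```

```text
tcp [606.78 -25.87 148.06] yang 55.86 tilt 0.05 F [-2.4  0.4  5. ] M [-0.017  0.489 -0.022] w 0.0125 q6 -1.08 t 23.9
```

View pics/z9.png

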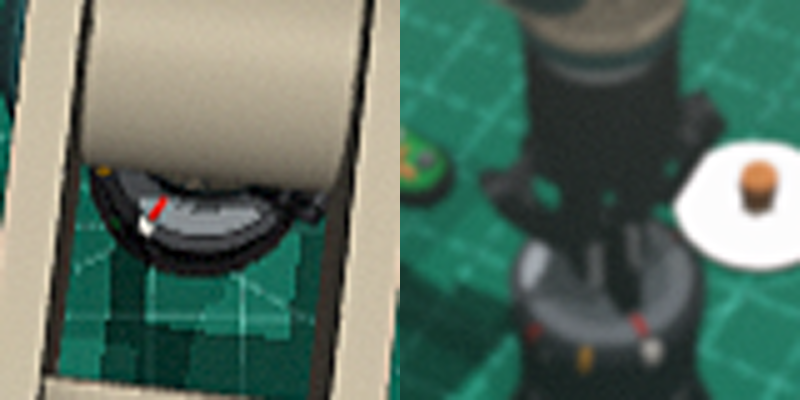

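Call:
{"api": "apply_moves", "payload": {"steps": "0 0 0.4 0 0 0 1;0 0 0.4 0 0 0 1;0 0 0.4 0 0 0 1;0 0 0.4 0 0 0 1;0 0 0.4 0 0 0 1;0 0 0.4 0 0 0 1;0 0 0.4 0 0 0 1;0 0 0.4 0 0 0 1;0 0 0.4 0 0 0 1;0 0 0.4 0 0 0 1;0 0 0 0 0 0 1"}}

```text
time_s: 25.38
tcp_pos: [0.6074, -0.026, 0.1481]
tcp_rot: [0.443, 0.897, 0.0, 0.001]
contact_force: [0.4, 0.3, 4.9]
gripper_width: 0.0126
```

```bash
python3 - <<'E'
from h import *
o,R=st()
E
```

```text
tcp [607.44 -26.   148.07] yang 37.46 tilt 0.16 F [0.4 0.3 4.9] M [-0.025 -0.073 -0.003] w 0.0126 q6 -0.76 t 25.375
```

Call:
{"api": "apply_moves", "payload": {"steps": "0 0 0.4 0 0 0 1;0 0 0.4 0 0 0 1;0 0 0.4 0 0 0 1;0 0 0.4 0 0 0 1;0 0 0.4 0 0 0 1;0 0 0.4 0 0 0 1;0 0 0.4 0 0 0 1;0 0 0.4 0 0 0 1;0 0 0.4 0 0 0 1;0 0 0.4 0 0 0 1;0 0 0.4 0 0 0 1;0 0 0.2 0 0 0 1"}}

```text
time_s: 26.88
tcp_pos: [0.6074, -0.026, 0.1481]
tcp_rot: [0.599, 0.801, 0.001, 0.001]
contact_force: [0.2, -0.2, 5.2]
gripper_width: 0.0128
```

Call:
{"api": "apply_moves", "payload": {"steps": "0 0 0.1 0 0 0 1;0 0 0 0 0 0 1;0 0 0 0 0 0 1"}}

```text
time_s: 27.25
tcp_pos: [0.6074, -0.026, 0.1481]
tcp_rot: [0.602, 0.798, 0.001, 0.001]
contact_force: [1.5, -1.3, 5.4]
gripper_width: 0.0124
```

```bash
python3 - <<'E'
from h import *
o,R=st(); zp=.144
im8=[]
for n,b in(('top',(282,148,80,80)),('scene',(285,140,80,80))):
    c=snap(n,n+'10');im=c['pixels'];x,y,w,h=b;im8.append(cv2.resize(im[y:y+h,x:x+w],(400,400),interpolation=2))
    hsv=cv2.cvtColor(im[y:y+h,x:x+w],40)
    m=((hsv[...,0]<8)|(hsv[...,0]>170))&(hsv[...,1]>110)&(hsv[...,2]>60)
    N,l,s,ce=cv2.connectedComponentsWithStats(m.astype(np.uint8))
    for i in range(1,N):
        if s[i,4]>1:
            p=onz(c,*(ce[i]+[x,y]),zp)*1000; d=p[:2]-[606.5,-25.8]; print(n,ce[i]+[x,y],s[i,4],p.round(1),np.hypot(*d),np.degrees(np.arctan2(*d[::-1])))
cv2.imwrite('pics/z10.png',np.hstack(im8))
st()
E
```

```text
tcp [607.43 -26.03 148.08] yang 15.94 tilt 0.16 F [ 1.5 -1.3  5.4] M [-0.072 -0.03   0.125] w 0.0124 q6 -0.38 t 27.25
scene [311.33333333 205.66666667] 3 [592.8 -76.9 144. ] 52.88914165388233 -104.976615380738
scene [322.5 206. ] 4 [618.6 -64.1 144. ] 40.17580338548024 -72.48665106894711
tcp [607.42 -26.03 148.07] yang 15.95 tilt 0.16 F [ 0.9 -0.1  5.7] M [-0.109 -0.06   0.18 ] w 0.0126 q6 -0.38 t 27.35
```

View pics/z10.png

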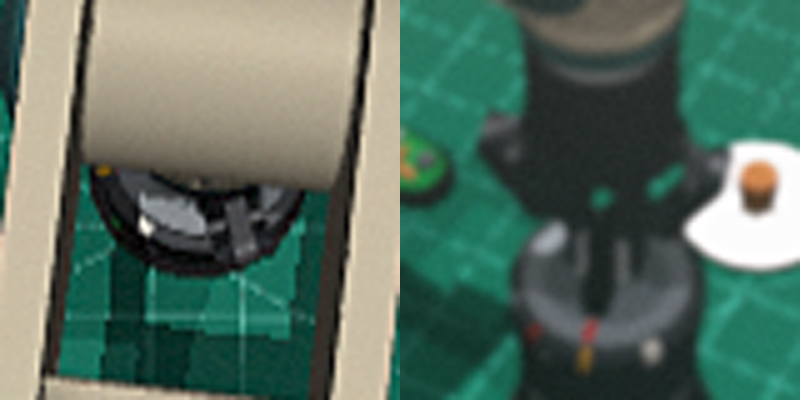

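```bash
python3 - <<'E'
from h import *
st(); print(ticket.hand_in())
E
```

```text
tcp [607.42 -26.03 148.07] yang 15.95 tilt 0.16 F [ 0.9 -0.1  5.7] M [-0.109 -0.06   0.18 ] w 0.0126 q6 -0.38 t 27.35
the job is handed in; nothing more can be done
None
```

I carried out the whole task and handed it in at 27.4 s, with the lid held at the pulse marks. The hand-in gives no verdict.

- **Dust cover:** I lifted it off by the knob and set it upright on the mat at about (0.605, 0.159). It was let go there, and the pictures afterwards show it lying flat.
- **Lid in the slots:** It went down through the slots with no contact force until the disc reached the rim. The tool stopped at 0.1481 m, the predicted fully-home height, with about 5 N of contact. The red pointers stood at the white marks.
- **Lid twisted:** I turned it 39.9° clockwise by the tool angle. The lid is still gripped with 60 N set, light downward contact and an opening of about 12.6 mm. It stayed well below the 60° where the lock resistance starts.

**Last checks:**
- **Pointer angle:** The scene camera puts the red pointer at the yellow mark, about 1.5° short of the full 40° turn. That is a small disagreement with the tool angle, but well inside the 32–48° allowed.
- **Rim centre:** The two cameras differed by about 2 mm on its position. I worked between them.
- **Pulse switch:** I could not read it directly. The twist moment read 0.12–0.18 N m and is noisy, against the 0.06 N m expected from its spring.
- **Other things on the bench:** I kept the arm clear of them and saw no contact, but I did not measure their positions again at the end.

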